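# Start a T-handle bolt in a raised threaded boss

### The arm

A 7-joint arm with a two-finger parallel gripper is mounted at the origin on a cart in front of the work surface, level with it; the furniture and walls round the work are solid. World frame = base frame: x ahead of the robot, y to its left, z up, the work surface at z = 0. Lengths are in mm, angles in rad, forces in N, time in s.
With the tool pointing down it reaches from about 400 to 900 mm from the base axis. Payload 5.6 kg.
Tool frame: the origin (TCP) lies between the finger pads; the fingertips stand 11 mm ahead of it and the grasp point (between the pads) lies 8 mm behind it; z points along the fingers, y is the line along which they close (so a half turn about z gives the same grasp; the last joint's range is limited). The gripper opens to 92 mm and grips with 3 to 60 N. Pads are 20 mm wide; open, the fingers measure 128 mm over their backs; the gripper's body (75 mm by 189 mm) begins 69 mm behind the grasp point.
Start: joints at [-1.145, 0.468, -0.012, 1.603, 0.006, 1.071, -0.056], TCP at [293.72, 579.86, 225.592] pointing down, gripper open.
Joint ranges: [-2.53, 2.53], [-0.31, 2.02], [-1.57, 1.55], [0.28, 2.44], [-1.29, 4.43], [0.15, 1.84], [-2.92, 2.92]. Speed limits (rad/s): [2.57, 2.57, 3.14, 3.14, 3.14, 3.14, 3.14].

### API

Orientations are given as [roll, pitch, yaw] about the fixed x, y, z axes, in that order (R = Rz(yaw) Ry(pitch) Rx(roll)).
In Python, from cell import * gives the robot as it stands.
- The arm moves only by the tool servo_tool, never from a script. Its argument "series" is text: rows parted by semicolons, each of 7 numbers parted by spaces: the turn, a rotation vector about the world's x, y, z in degrees, then the shift along the world's x, y, z in mm, then the gripper's target within -1 to 1 (shut at 1, half-way at 0, fully open at -1). A call has 1 to 12 rows; each row shifts and turns the commanded pose from where the row before left it; what a row does not reach is not made up. A row lasts 1/12 s, in which the tool goes at most 41.7 mm and 7.16 degrees, less where a joint would pass 70% of its speed; a pose out of reach is approached as far as the arm can. A call with a gripper value outside its range is refused whole. The fingers move at their own pace and stop on an object; "force" is the grip in N (left out, the last holds). Time passes only in rows, so rows that do not move let the fingers close. It gives the time, the measured TCP pose, the force, the opening and the grip force at its end, in the units of the state.
- sense(): the state, without advancing time (a new reading comes with each control period).
- get_image(name): name is "side" or "top"; returns a dict with "frame" (420x560x3 uint8, red, green, blue), "z_map" (420x560 float32, mm along the optical axis (not along the pixel's ray), 0 where there is no reading), "K" (3x3 intrinsics, pixels), "rvec" (rotation vector, rad) and "tvec" (3), from world to camera coordinates, as OpenCV has them. Camera axes: x right, y down, z forward; pixel columns grow to the right and rows downward; lengths in mm; the calibration is good to about 2 mm. A picture is of the moment at which its call begins.
- job_done(): hands the job in; it is judged then, once.
The state is a dict: "t": time; "joint_positions": joint angles; "dq": joint speeds; "tau": joint torques, N m; "tool_pos": TCP position; "orientation": TCP orientation; "wrist_force": force on the tool from outside, world axes, zero at the start; "moment": the same for the moment, N m; "grip_width": opening from 0.0 (shut) to 1.0 (fully open); "grip_force": force on a finger pad.
Only numpy, scipy, OpenCV 4.12 (cv2) and the standard library are available. Lean on these libraries where they do the work, as an engineer would, in place of code of your own. Each camera call takes 0.05 s, during which the arm holds its last target. There are 200 camera calls.

### The job

Take the T-handle bolt out of its stand and set it upright on the mouth of the fixture's raised threaded boss, with its bar along the length of the fixture's base plate, so that it rests on the lip. Turn it backward (counter-clockwise seen from above) until it drops into the thread, then forward (clockwise) one full turn from there. Finish while still gripping the bolt by its round head, upright in the boss, and leave the things around undisturbed.

Things in the scene. Friction and masses are not known exactly. Their poses are not given: they have to be found in the camera images.
- bolt_head (a point): Centre of the steel bolt's round dark head, 22 mm diameter, from 22 mm below to 14 mm above this point. z is up the bolt's axis. A round bar, 10 mm thick, crosses the head along x, its centre line 10 mm below this point: grip the head with a finger on each side of the bar. Bolt 97 mm long, 0.3 kg; nose tip 83 mm below this point; shank 18 mm thick, nose tapered to 9 mm over its last 7 mm.
- bolt_lugs (a point): Point on the bolt's axis level with the underside of its two short thread lugs, 25 mm above the nose tip, 58 mm below bolt_head; same axes. The lugs stick out under the bar along +x and -x, to 15 mm from the axis, 4 mm thick.
- bar_end (a point): Centre of the 14 mm ball at one end of the bolt's bar, 50 mm from the bolt's axis along its +x; the other ball lies opposite. The bolt in the boss turns with little effort when two fingers straddle the bar next to the head, open a little wider than the head, so that it stays free to sink; it can also be turned by the gripped head. A push on one end alone tips it in the bore. Left free in the boss it leans a little (up to 0.06 rad).
- boss_mouth (a point): Centre of the threaded boss's mouth, at lip level, 66 mm above the worktop; z up, x along the base plate. The lip is level, inner diameter 19.6 mm; the lugs rest on it (bolt_lugs at 0 mm) when the bar is within 0.25 rad of this x axis, either way round. Turned 0.7 to 1.6 rad counter-clockwise from x (differs each time) the lugs meet two openings and the free bolt drops 7 mm by its weight.
- fixture: Fixed aluminium base plate 130 x 70 x 10 mm, x along its length, with an upright tube, 42 mm outer diameter, in the middle. Origin: centre of the underside. In the tube is a two-start brass thread. Past the drop a stop blocks turning back after 0.5 rad at most; clockwise the bolt, if free, sinks by its weight 14 mm a turn: one turn puts bolt_lugs 21 mm below the lip. Thread ends at 1.35 turns.
- stand: Fixed grey plastic block 70 x 70 x 32 mm with a 21.5 mm hole, on the black cutting mat; the bolt stands in it at the start, lugs on its top. Origin: centre of its underside, z up.
- cutter: Bystander: blue-handled flush cutter, 120 x 60 x 13 mm, lying flat. Origin: centre of its underside.
- spool: Bystander: spool of solder wire, 62 mm diameter, 40 mm tall. Origin: centre of its underside.
- tin: Bystander: round tin, 52 mm diameter, 26 mm tall. Origin: centre of its underside.
- hexset: Bystander: folding hex key set, 88 x 24 x 18 mm. Origin: centre of its underside.
Things that resemble listed ones, but are neither listed nor needed, are in the scene too. There is more than one size of the fixture; the one meant has the size given above.

How it is judged (in metres and radians):
On the way, in this order (a step that is already met when the one before it is completed fails the run):
1. the bolt stands upright on the boss, lugs on the lip, bar along the base plate (horizontal distance between bolt_lugs and boss_mouth below 0.005 m and angle between bolt_head's own z axis and vertical below 0.12 rad and z of bolt_lugs in the frame of boss_mouth between -0.002 and 0.002 m and ((x of bar_end in the frame of boss_mouth above 0.02 m and y of bar_end in the frame of boss_mouth between -0.0135 and 0.0135 m) or (x of bar_end in the frame of boss_mouth below -0.02 m and y of bar_end in the frame of boss_mouth between -0.0135 and 0.0135 m))), for 0.2 s.
2. the bolt is turned backward while still on the lip (horizontal distance between bolt_lugs and boss_mouth below 0.005 m and angle between bolt_head's own z axis and vertical below 0.12 rad and z of bolt_lugs in the frame of boss_mouth between -0.002 and 0.002 m and ((x of bar_end in the frame of boss_mouth above 0.03 m and y of bar_end in the frame of boss_mouth between 0.0185 and 0.04 m) or (x of bar_end in the frame of boss_mouth below -0.03 m and y of bar_end in the frame of boss_mouth between -0.04 and -0.0185 m))), for 0.03 s.
3. the bolt has dropped into the thread (horizontal distance between bolt_lugs and boss_mouth below 0.005 m and angle between bolt_head's own z axis and vertical below 0.12 rad and z of bolt_lugs in the frame of boss_mouth between -0.0095 and -0.005 m), for 0.1 s.
4. the bolt is turned forward one turn (horizontal distance between bolt_lugs and boss_mouth below 0.005 m and angle between bolt_head's own z axis and vertical below 0.12 rad and z of bolt_lugs in the frame of boss_mouth between -0.0238 and -0.0182 m), for 0.2 s.
At the end, for the whole second after the job is handed in: The bolt stands upright in the boss (within 0.12 rad and 5 mm of the axis), started by one turn from the drop (lug underside 18.2 to 23.8 mm below the lip, which is 0.8 to 1.2 turns), at rest, and the fingers grip it by the head (over 3 N, grasp point within 30 mm of bolt_head) (all of step 4 and contact force between the fingers and bolt above 3 N and distance between the grasp point and bolt_head below 0.03 m and linear speed of bolt below 0.02 m/s); the arm keeps its last pose, push and grip.
It fails at once if the bolt is turned forward on the lip before it has dropped (horizontal distance between bolt_lugs and boss_mouth below 0.005 m and angle between bolt_head's own z axis and vertical below 0.12 rad and z of bolt_lugs in the frame of boss_mouth between -0.002 and 0.002 m and ((x of bar_end in the frame of boss_mouth above 0.005 m and y of bar_end in the frame of boss_mouth below -0.024 m) or (x of bar_end in the frame of boss_mouth below -0.005 m and y of bar_end in the frame of boss_mouth above 0.024 m))).
It fails at once if a bystander is disturbed (moved more than 20 mm) (distance of any of cutter, spool, tin, hexset from where it was at the start of the episode above 0.02 m).
It also fails if it takes over 72 s, if anything falls off the work surface, if the arm or the gripper's body presses on something with over 40 N, if the wrist force passes 120 N, or if a joint passes its speed limit or range.

## Working session

There is one attempt and no reset: what is moved stays moved. The work goes in short steps, Python scripts to look and compute and a tool call to move; the robot and the scene stay as the last step left them, time stands still between calls to the robot, and variables do not carry over. Pictures are saved under pics/ and viewed, at most 10 in all, crops included, and the job is handed in when it is done.

Besides the shell and the picture viewer there is one more tool, called after "Request:" as name(argument=value, ...) on one line, values as JSON. servo_tool: Moves the arm, as the interface text tells. Its arguments: {"type":"object","properties":{"series":{"type":"string"},"force":{"type":"number"}},"required":["series"]}

```bash
mkdir -p pics; ls; cat > h.py <<'E'
from cell import *
import numpy as np, cv2
def cam(n):
    d=get_image(n); d['R']=cv2.Rodrigues(np.array(d['rvec'],float))[0]; d['t']=np.array(d['tvec'],float).ravel(); d['K']=np.array(d['K'],float); return d
def cloud(d):
    h,w=d['z_map'].shape; u,v=np.meshgrid(np.arange(w),np.arange(h)); z=d['z_map'].astype(float)
    p=np.stack([(u-d['K'][0,2])/d['K'][0,0]*z,(v-d['K'][1,2])/d['K'][1,1]*z,z],-1)
    return (p-d['t'])@d['R']
def ray(d,u,v,h):
    r=d['R'].T@np.linalg.solve(d['K'],[u,v,1.]); c=-d['R'].T@d['t']; return c+r*(h-c[2])/r[2]
def save(d,n): cv2.imwrite('pics/'+n,d['frame'][:,:,::-1])
E
python3 - <<'E'
from h import *
for n in('top','side'):
    d=cam(n); save(d,n+'0.png'); np.savez('pics/'+n+'0.npz',**d); print(n,-d['R'].T@d['t'],d['R'][2],d['K'][0])
print(sense())
E
```

```text
pics
top [376.53955178 214.1930796  920.02724605] [ 0.21531612  0.02676561 -0.97617753] [413.08622323   0.         280.69566386]
side [ 695.50402006 -275.76712997 1014.22046046] [-0.13646246  0.46079831 -0.87695092] [505.95872902   0.         281.40352161]
{'t': 0.1, 'joint_positions': array([-1.1450142 ,  0.46827603, -0.01158559,  1.60354748,  0.00599823,
        1.07143157, -0.0563343 ]), 'dq': array([ 0.00078111, -0.00165243,  0.00048414, -0.00248757,  0.00013668,
       -0.00025212,  0.00112244]), 'tau': array([ 1.27472344e-03, -5.21640193e+01, -1.21836533e-02, -2.44366139e+01,
       -5.67853334e-02,  1.40451928e-02,  7.13918575e-05]), 'tool_pos': array([293.5009617 , 579.37186063, 224.73748999]), 'orientation': array([-3.13996914e+00,  1.23642101e-04,  2.67269572e+00]), 'wrist_force': array([-0.2648357 ,  0.40566499,  0.03820024]), 'moment': array([-0.00952384, -0.03056098,  0.02282595]), 'grip_force': 0.0, 'grip_width': 1.0003802535475301}
```

View pics/top0.png

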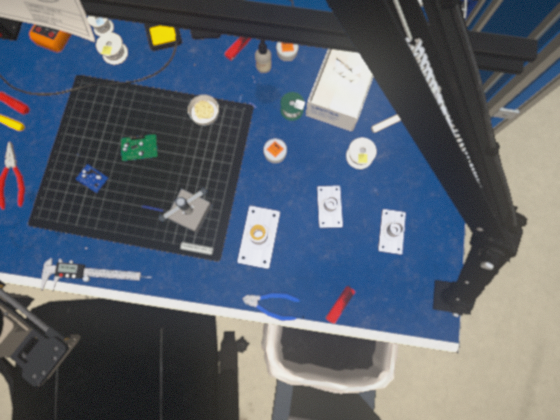

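View pics/side0.png

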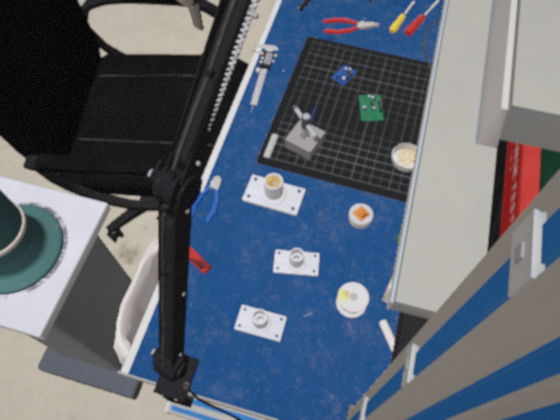

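The big fixture is at top (259,236) / side (274,190). The bolt in its grey stand is at top (184,206) / side (305,125), and the two smaller fixtures are decoys. Next I'll measure from colour and depth.

```bash
python3 - <<'E'
from h import *
T={n:dict(np.load(f'pics/{n}0.npz')) for n in('top','side')}
def pj(d,p): q=d['K']@(d['R']@np.array(p,float)+d['t']); return q[:2]/q[2]
print('base',pj(T['top'],[0,0,0]),'tcp',pj(T['top'],[293,579,225]),pj(T['side'],[293,579,225]))
ims=[]
for n,(u0,v0,u1,v1) in {'top':(140,165,300,285),'side':(230,80,350,230)}.items():
    d=T[n]; P=cloud(d); ims.append(cv2.resize(d['frame'][v0:v1,u0:u1,::-1],None,fx=390/(u1-u0),fy=390/(u1-u0),interpolation=cv2.INTER_CUBIC))
    fx={'top':(225,200,290,275),'side':(235,165,312,220)}[n]
    m=np.zeros(P.shape[:2],bool); m[fx[1]:fx[3],fx[0]:fx[2]]=1
    br=d['frame'].min(-1)
    pl=(m&(br>150)&(abs(P[...,2]-10)<8)).astype(np.uint8)
    c=max(cv2.findContours(pl,cv2.RETR_EXTERNAL,cv2.CHAIN_APPROX_NONE)[0],key=cv2.contourArea)[:,0]
    w=np.array([ray(d,u,v,10)[:2] for u,v in c],np.float32)
    print(n,'plate',cv2.minAreaRect(w))
    for lo,hi in((50,62),(62,75)):
        q=P[m&(P[...,2]>lo)&(P[...,2]<hi)]; print('boss',lo,len(q),q.mean(0) if len(q) else '', (q.min(0)+q.max(0))/2 if len(q) else '')
    bx={'top':(160,180,215,235),'side':(280,98,330,162)}[n]
    m=np.zeros(P.shape[:2],bool); m[bx[1]:bx[3],bx[0]:bx[2]]=1
    for lo,hi in((20,42),(70,85),(85,98),(98,110)):
        q=P[m&(P[...,2]>lo)&(P[...,2]<hi)]
        if len(q)>4: print('bolt',lo,len(q),q.mean(0),cv2.minAreaRect(q[:,:2].astype(np.float32)))
h=max(i.shape[0] for i in ims)
cv2.imwrite('pics/crop0.png',np.hstack([cv2.copyMakeBorder(i,0,h-i.shape[0],0,0,0) for i in ims]))
E
```

```text
base [357.30549268 513.91404748] tcp [ 48.24693435 320.93087335] [214.65556383  12.76635272]
top plate ((513.7156982421875, 279.269775390625), (71.26534271240234, 131.4752655029297), 87.35967254638672)
boss 50 60 [511.56840467 277.45504622  58.23830556] [508.57244444 277.49097131  56.18644191]
boss 62 205 [512.87197109 279.71528381  67.11163372] [512.75137457 279.8292441   66.84769411]
bolt 20 779 [540.31167352 433.68113829  35.57874711] ((544.7803344726562, 440.84454345703125), (71.88206481933594, 69.99172973632812), 72.9742431640625)
bolt 70 37 [541.16663619 436.20847861  81.51532977] ((542.8365478515625, 436.8001708984375), (13.530248641967773, 110.13697814941406), 49.7410774230957)
bolt 85 228 [544.3288409  439.04744757  88.60867415] ((543.3902587890625, 438.85760498046875), (16.688156127929688, 111.10979461669922), 42.47530746459961)
bolt 98 98 [543.78522679 439.83304126 107.03126365] ((544.1630249023438, 440.5737609863281), (20.90584373474121, 19.879314422607422), 54.65545654296875)
side plate ((512.5706787109375, 279.1480712890625), (74.48368072509766, 131.66836547851562), 87.47767639160156)
boss 50 89 [514.84584069 273.54054296  56.42962028] [513.75822767 276.82618877  55.9382141 ]
boss 62 199 [513.51389373 278.19845371  67.16367652] [512.96082544 279.12871941  66.87969688]
bolt 20 661 [544.60876062 429.92932148  34.79207399] ((544.5274047851562, 440.5704345703125), (74.7479248046875, 71.9178466796875), 73.36832427978516)
bolt 70 38 [548.95565777 430.10416496  80.54025334] ((547.524658203125, 436.31085205078125), (19.385496139526367, 103.72267150878906), 47.28315734863281)
bolt 85 161 [547.2168124  434.79380345  89.63215857] ((544.825927734375, 438.1443786621094), (19.24090003967285, 111.52632904052734), 46.16390609741211)
bolt 98 68 [544.50928143 436.24679988 106.05545355] ((545.16552734375, 438.7433776855469), (20.25784683227539, 20.576709747314453), 45.39266586303711)
```

View pics/crop0.png

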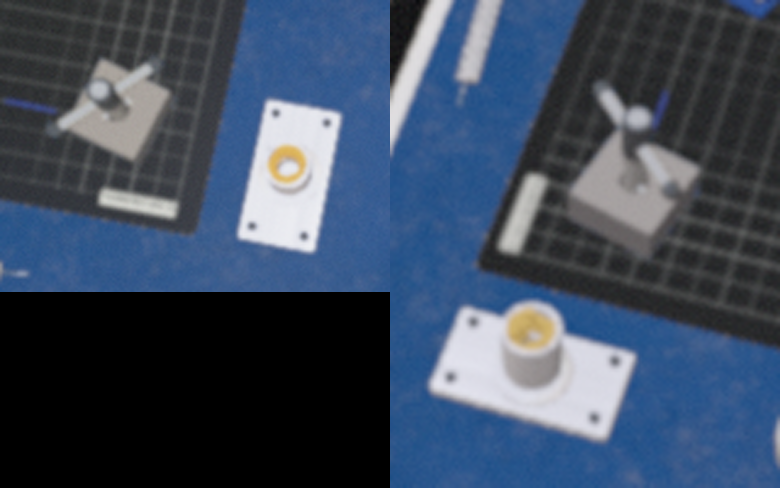

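The crop shows the bar running from image upper-right to lower-left in the top view, and the plate's long axis running up the image. I'll refine the bar direction and the axis positions.

```bash
python3 - <<'E'
from h import *
for n in('top','side'):
    d=dict(np.load(f'pics/{n}0.npz')); P=cloud(d); 
    r=np.hypot(P[...,0]-544.6,P[...,1]-439.8)
    m=(P[...,2]>72)&(P[...,2]<95)&(r<60)&(r>14)
    q=P[m]; c=q[:,:2]-q[:,:2].mean(0); e=np.linalg.svd(c,full_matrices=0)[2][0]
    s=(q[:,:2]-[544.6,439.8])@e
    A=[q[s>0].mean(0),q[s<0].mean(0)]
    print(n,len(q),np.degrees(np.arctan2(e[1],e[0])),s.min(),s.max(),A)
    l=cv2.fitLine(q[:,:2].astype(np.float32),cv2.DIST_HUBER,0,.01,.01).ravel(); print(np.degrees(np.arctan2(l[1],l[0])))
    # head top disc, ray cast at z=104
    hm=(P[...,2]>99)&(r<18); v,u=np.nonzero(hm)
    w=np.array([ray(d,a,b,104)[:2] for a,b in zip(u,v)],np.float32); print('head',cv2.minEnclosingCircle(w),w.mean(0))
    rb=np.hypot(P[...,0]-513,P[...,1]-279.4); v,u=np.nonzero((rb<30)&(P[...,2]>61))
    w=np.array([ray(d,a,b,66)[:2] for a,b in zip(u,v)],np.float32); print('lip',cv2.minEnclosingCircle(w),w.mean(0), cv2.fitEllipse(cv2.convexHull(w)))
E
```

```text
top 217 133.34560792671763 -56.041656900437545 56.466738522498346 [array([519.67045968, 465.85101952,  87.99591301]), array([569.0510648 , 413.53720752,  87.88940231])]
-46.711742
head ((544.516357421875, 440.8174743652344), 11.501532554626465) [544.6756  440.94644]
lip ((512.8706665039062, 279.94268798828125), 20.900192260742188) [513.0227 279.7649] ((512.8998413085938, 279.73614501953125), (39.58541488647461, 41.48009490966797), 110.51266479492188)
side 140 -46.4032094187615 -54.37526192952464 56.72046408154694 [array([569.6275855 , 412.09353994,  88.26666228]), array([517.44783273, 466.7446336 ,  88.53248934])]
-46.537083
head ((544.3092041015625, 439.31878662109375), 14.170367240905762) [544.2485  439.55127]
lip ((512.7387084960938, 278.3266296386719), 22.973867416381836) [513.2957 278.5917] ((513.127197265625, 278.1748046875), (40.82301712036133, 45.562103271484375), 10.719226837158203)
```

Request:
servo_tool(series="0 0 -2 25 -14 0 -1;0 0 -2 25 -14 0 -1;0 0 -2 25 -14 0 -1;0 0 -2 25 -14 0 -1;0 0 -2 25 -14 0 -1;0 0 -2 25 -14 0 -1;0 0 -2 25 -14 0 -1;0 0 -2 25 -14 0 -1;0 0 -2 25 -14 0 -1;0 0 -1.7 26 -13.2 0 -1;0 0 0 0 0 0 -1;0 0 0 0 0 0 -1", force=30)

```text
t: 1.1
tool_pos: [546.3, 438.6, 224.8]
orientation: [-3.14, 0.001, 2.325]
wrist_force: [-0.9, 0.6, 0.6]
grip_width: 1.001
grip_force: 0.0
```

```bash
python3 - <<'E'
from h import *
s=sense(); print(s['t'],s['joint_positions'],s['tool_pos'],np.degrees(s['orientation']),s['wrist_force'])
E
```

```text
1.1 [-0.81250948  0.55418305  0.13087449  1.47118351 -0.07517383  1.12229495
  0.08608346] [546.33648497 438.5900593  224.76414156] [-1.79932606e+02  5.39608777e-02  1.33224380e+02] [-0.85786041  0.61674024  0.63693095]
```

Request:
servo_tool(series="0 0 0 0 0 -24 -1;0 0 0 0 0 -24 -1;0 0 0 0 0 -24 -1;0 0 0 0 0 -24 -1;0 0 0 0 0 -24 -1;0 0 0 0 0 -22 -1;0 0 0 0 0 0 -1;0 0 0 0 0 0 -1")

```text
t: 1.77
tool_pos: [542.7, 441.2, 82.4]
orientation: [-3.138, -0.001, 2.331]
wrist_force: [0.6, 0.4, 0.6]
grip_width: 0.999
grip_force: 0.0
```

Request:
servo_tool(series="0 0 0 0 0 0 -1;0 0 0 0 0 0 -1;0 0 0 0 0 0 -1")

```text
t: 2.02
tool_pos: [545.3, 441.6, 85.5]
orientation: [3.139, -0.0, 2.329]
wrist_force: [-0.2, -0.8, 1.6]
grip_width: 0.998
grip_force: 0.0
```

```bash
python3 - <<'E'
from h import *
s=sense(); print(s['t'],s['joint_positions'],s['dq'],s['tool_pos'],s['wrist_force'])
d=cam('side'); save(d,'s1.png'); d2=cam('top'); save(d2,'t1.png')
cv2.imwrite('pics/c1.png',np.hstack([cv2.resize(x['frame'][v:v+130,u:u+130,::-1],(400,400),interpolation=cv2.INTER_CUBIC) for x,u,v in((d,240,70),(d2,120,140))]))
E
```

```text
2.0167 [-0.80358114  0.69905259  0.11154749  1.56595288 -0.093417    0.87882723
  0.09986591] [ 0.00320934  0.00107151  0.0003628   0.00390919 -0.00149743 -0.00249527
 -0.00079649] [545.33575718 441.59670617  85.53851302] [-0.22118753 -0.75432839  1.58528683]
```

View pics/c1.png

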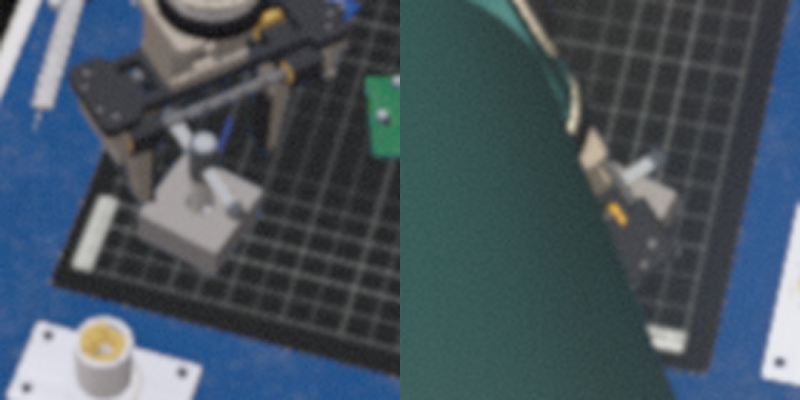

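The side view (left half) shows the fingers straddling the bar on both sides of the head. Closing.

Request:
servo_tool(series="0 0 0 -0.8 -1.3 -3 -1;0 0 0 0 0 0 -1;0 0 0 0 0 0 1;0 0 0 0 0 0 1;0 0 0 0 0 0 1;0 0 0 0 0 0 1;0 0 0 0 0 0 1;0 0 0 0 0 0 1;0 0 0 0 0 0 1;0 0 0 0 0 0 1;0 0 0 0 0 0 1;0 0 0 0 0 0 1", force=35)

```text
t: 3.12
tool_pos: [543.9, 439.4, 80.6]
orientation: [3.142, 0.0, 2.329]
wrist_force: [1.1, -0.1, 0.3]
grip_width: 0.297
grip_force: 0.0
```

Request:
servo_tool(series="0 0 0 0 0 0 1;0 0 0 0 0 0 1;0 0 0 0 0 0 1;0 0 0 0 0 0 1;0 0 0 0 0 0 1")

```text
t: 3.53
tool_pos: [544.0, 439.4, 80.6]
orientation: [3.141, 0.0, 2.329]
wrist_force: [0.4, 0.1, -0.6]
grip_width: 0.231
grip_force: 35.0
```

```bash
python3 - <<'E'
from h import *
s=sense(); print(s['t'],s['dq'].round(4),s['tool_pos'],s['wrist_force'],s['orientation'])
E
```

```text
3.5333 [-0.0015  0.0002  0.0004  0.0001 -0.0004 -0.001   0.0007] [543.99074416 439.39924188  80.63493222] [ 0.41086325  0.05671693 -0.61775673] [3.14135583e+00 7.47778175e-05 2.32887975e+00]
```

Request:
servo_tool(series="0 0 0 0 0 15 1;0 0 0 0 0 20 1;0 0 0 0 0 20 1;0 0 0 0 0 20 1;0 0 0 0 0 20 1;0 0 -6.8 -1.56 -8 0 1;0 0 -6.8 -1.56 -8 0 1;0 0 -6.8 -1.56 -8 0 1;0 0 -6.8 -1.56 -8 0 1;0 0 -6.8 -1.56 -8 0 1;0 0 -6.8 -1.56 -8 0 1;0 0 -6.8 -1.56 -8 0 1")

```text
t: 4.53
tool_pos: [532.4, 382.8, 176.2]
orientation: [-3.141, 0.0, 1.492]
wrist_force: [0.7, 0.6, -3.8]
grip_width: 0.238
grip_force: 35.0
```

Request:
servo_tool(series="0 0 -6.8 -1.56 -8 0 1;0 0 -6.8 -1.56 -8 0 1;0 0 -6.8 -1.56 -8 0 1;0 0 -6.8 -1.56 -8 0 1;0 0 -6.8 -1.56 -8 0 1;0 0 -6.8 -1.56 -8 0 1;0 0 -6.8 -1.56 -8 0 1;0 0 -6.8 -1.56 -8 0 1;0 0 -6.8 -1.56 -8 0 1;0 0 -6.8 -1.56 -8 0 1;0 0 -6.8 -1.56 -8 0 1;0 0 -6.8 -1.56 -8 0 1")

```text
t: 5.53
tool_pos: [513.6, 287.1, 176.2]
orientation: [-3.141, 0.001, 0.068]
wrist_force: [-0.7, 0.5, -2.9]
grip_width: 0.229
grip_force: 35.0
```

Request:
servo_tool(series="0 0 -6.8 -1.56 -8 0 1;0 0 0 0 0 0 1;0 0 0 0 0 0 1;0 0 0 0 0 0 1;0 0 0 0 0 0 1;0 0 0 0 0 0 1")

```text
t: 6.03
tool_pos: [512.6, 280.0, 175.7]
orientation: [-3.141, 0.0, -0.043]
wrist_force: [-0.2, 0.9, -2.4]
grip_width: 0.23
grip_force: 35.0
```

```bash
python3 - <<'E'
from h import *
s=sense(); print(s['t'],s['joint_positions'],s['tool_pos'],np.degrees(s['orientation']),s['wrist_force'],s['grip_width'],s['grip_force'])
ims=[]
for n,u,v in(('side',200,70),('top',180,140)):
    d=cam(n); save(d,n+'2.png'); np.savez('pics/'+n+'2.npz',**d); ims.append(cv2.resize(d['frame'][v:v+150,u:u+150,::-1],(400,400),interpolation=cv2.INTER_CUBIC))
cv2.imwrite('pics/c2.png',np.hstack(ims))
E
```

```text
6.0333 [-1.09947756  0.48096124  0.71409801  1.85012809 -0.3818555   0.95157487
 -1.82885601] [512.63731777 279.98935809 175.6775612 ] [-1.79975399e+02  1.27035223e-02 -2.44695251e+00] [-0.18684828  0.93056748 -2.36965121] 0.23017395012531083 34.99865233898163
```

View pics/c2.png

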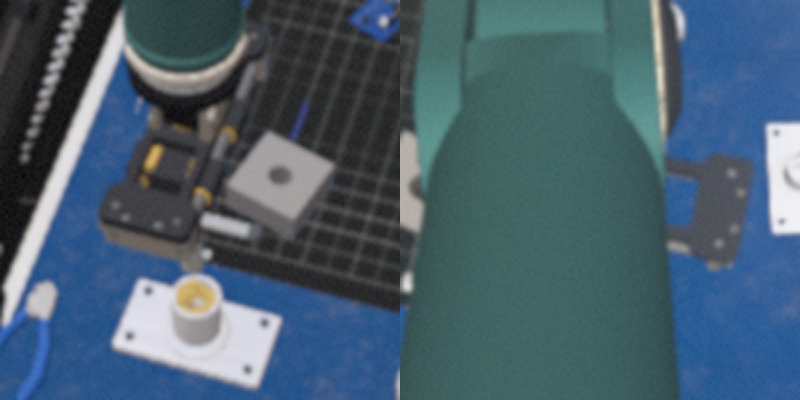

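```bash
python3 - <<'E'
from h import *
d=dict(np.load('pics/side2.npz'))
pj=lambda p:(lambda q:q[:2]/q[2])(d['K']@(d['R']@np.array(p,float)+d['t']))
for z in(102,109,127): print(z,pj([512.6,280,z]))
print(pj([513,279.4,66]))
u0,v0=250,145; c=cv2.resize(d['frame'][v0:v0+60,u0:u0+60,::-1],(600,600),interpolation=cv2.INTER_CUBIC)
cv2.imwrite('pics/c3.png',c)
E
```

```text
102 [272.60492545 171.95497969]
109 [272.52834676 170.17346687]
127 [272.3273539  165.49760522]
[273.08442667 181.07197801]
```

View pics/c3.png

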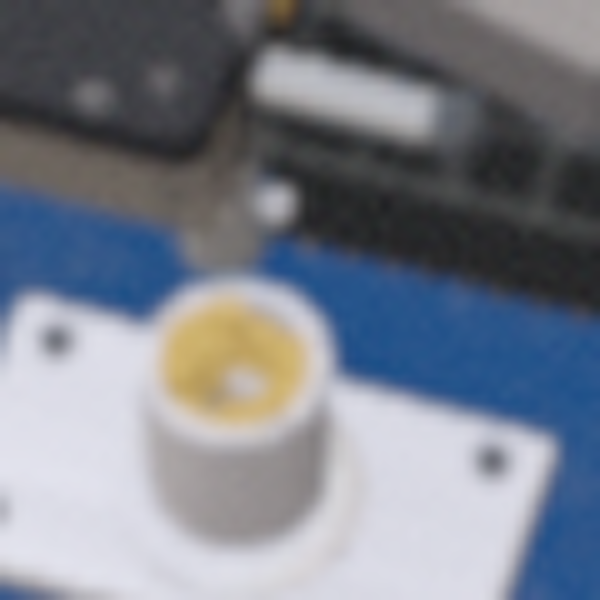

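The crop shows the nose at side px (272,171) and the mouth ring at about (273.3,181), so they line up to about 1 mm. Lowering with force checks.

Request:
servo_tool(series="0 0 0 0.4 -1 -10 1;0 0 0 0 0 -10 1;0 0 0 0 0 -8 1;0 0 0 0 0 -5 1;0 0 0 0 0 -4 1;0 0 0 0 0 -4 1;0 0 0 0 0 -4 1;0 0 0 0 0 0 1;0 0 0 0 0 0 1;0 0 0 0 0 0 1")

```text
t: 6.97
tool_pos: [513.2, 278.4, 130.8]
orientation: [-3.141, -0.0, -0.045]
wrist_force: [-0.7, -0.9, -2.2]
grip_width: 0.228
grip_force: 35.0
```

Request:
servo_tool(series="0 0 0 0 0 -4 1;0 0 0 0 0 -4 1;0 0 0 0 0 -4 1;0 0 0 0 0 -1 1;0 0 0 0 0 0 1;0 0 0 0 0 0 1")

```text
t: 7.47
tool_pos: [513.3, 278.6, 117.5]
orientation: [-3.141, -0.0, -0.045]
wrist_force: [1.0, 1.1, -3.3]
grip_width: 0.234
grip_force: 35.0
```

Request:
servo_tool(series="0 0 0 0 0 -1 1;0 0 0 0 0 -1 1;0 0 0 0 0 -1 1;0 0 0 0 0 -0.5 1;0 0 0 0 0 0 1;0 0 0 0 0 0 1;0 0 0 0 0 0 1")

```text
t: 8.05
tool_pos: [513.3, 278.5, 114.1]
orientation: [-3.141, -0.0, -0.045]
wrist_force: [2.0, 1.4, -3.6]
grip_width: 0.232
grip_force: 35.0
```

Request:
servo_tool(series="0 0 0 0 0 -0.5 1;0 0 0 0 0 -0.5 1;0 0 0 0 0 0 1;0 0 0 0 0 0 1;0 0 0 0 0 0 1")

```text
t: 8.47
tool_pos: [513.3, 278.5, 113.2]
orientation: [-3.141, -0.0, -0.045]
wrist_force: [2.7, 2.1, -3.4]
grip_width: 0.234
grip_force: 35.0
```

Request:
servo_tool(series="0 0 0 0 0 -0.5 1;0 0 0 0 0 -0.5 1;0 0 0 0 0 0 1;0 0 0 0 0 0 1;0 0 0 0 0 0 1")

```text
t: 8.88
tool_pos: [513.2, 278.5, 112.1]
orientation: [-3.141, -0.0, -0.045]
wrist_force: [2.9, 3.1, -1.3]
grip_width: 0.232
grip_force: 35.0
```

Request:
servo_tool(series="0 0 0 0 0 0 0.44;0 0 0 0 0 0 0.44;0 0 0 0 0 0 0.44;0 0 0 0 0 0 0.44;0 0 0 0 0 0 0.44;0 0 0 0 0 0 0.44")

```text
t: 9.38
tool_pos: [513.0, 278.1, 112.1]
orientation: [3.141, 0.0, -0.045]
wrist_force: [-0.6, -0.1, -0.4]
grip_width: 0.282
grip_force: 0.0
```

```bash
cat > look.py <<'E'
from h import *
import sys
s=sense(); print(s['t'],s['tool_pos'].round(1),np.degrees(s['orientation']).round(1),s['joint_positions'].round(2),s['wrist_force'].round(1),s['moment'].round(2),s['grip_width'])
d=cam('side'); u0,v0=235,110; 
cv2.imwrite('pics/'+sys.argv[1],cv2.resize(d['frame'][v0:v0+90,u0:u0+90,::-1],(600,600),interpolation=cv2.INTER_CUBIC))
E
python3 look.py c4.png
```

```text
9.3833 [513.  278.1 112.1] [180.    0.   -2.6] [-1.05  0.57  0.66  1.89 -0.46  0.84 -1.77] [-0.6 -0.1 -0.4] [ 0.04  0.16 -0.04] 0.2815844992375283
```

View pics/c4.png

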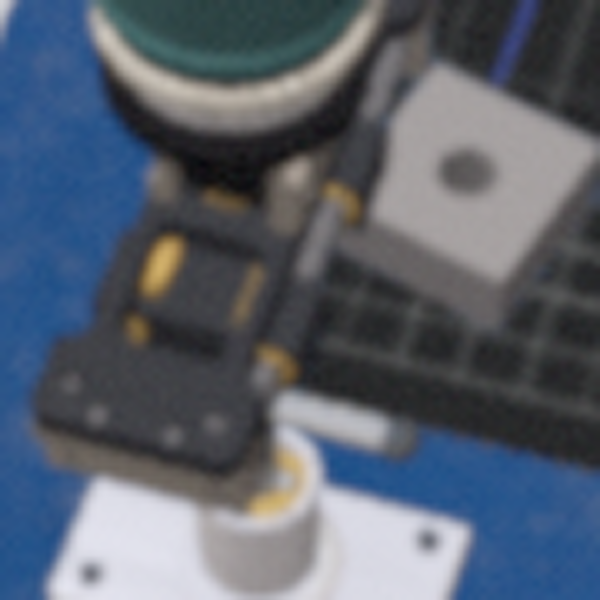

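The bolt stands on the boss, and its bar end at crop (400,435) lies along the plate. Turning counter-clockwise with the fingers straddling the bar.

Request:
servo_tool(series="0 0 5 0 0 0 0.44;0 0 5 0 0 0 0.44;0 0 5 0 0 0 0.44;0 0 5 0 0 0 0.44;0 0 5 0 0 0 0.44;0 0 5 0 0 0 0.44;0 0 4 0 0 0 0.44;0 0 4 0 0 0 0.44;0 0 4 0 0 0 0.44;0 0 4 0 0 0 0.44;0 0 4 0 0 0 0.44;0 0 4 0 0 0 0.44")

```text
t: 10.43
tool_pos: [513.1, 278.2, 112.1]
orientation: [3.141, 0.0, 0.901]
wrist_force: [0.6, -0.6, -0.3]
grip_width: 0.278
grip_force: 0.3
```

```bash
cat > bar.py <<'E'
from h import *
s=sense(); print(s['t'],s['tool_pos'].round(1),np.degrees(s['orientation']).round(1),s['joint_positions'].round(2)[6],s['wrist_force'].round(1),s['moment'].round(2),s['grip_width'])
# bar beyond fingers: bright steel points 15..58 mm from boss axis, z 75..135
for n in('side','top'):
    d=cam(n); P=cloud(d); x=P[...,0]-513.2; y=P[...,1]-278.6; r=np.hypot(x,y); z=P[...,2]
    m=((r>22)&(r<58)&(z>72)&(z<128)).astype(np.uint8)
    k,l,st,c=cv2.connectedComponentsWithStats(m)
    for i in range(1,k):
        if st[i,4]>12:
            q=l==i; print(n,st[i,4],'ang rel plate',np.degrees(np.arctan2(y[q].mean(),x[q].mean())).round(1)+2.6,'r',r[q].min().round(),r[q].max().round(),'z',np.percentile(z[q],[5,25,50,75,95]).round(1),'rgb',d['frame'][q].mean(0).round())
E
python3 bar.py
```

```text
10.4333 [513.1 278.2 112.1] [180.    0.   51.6] -0.98 [ 0.6 -0.6 -0.3] [-0.1   0.07 -0.02] 0.2778815061673854
side 97 ang rel plate -161.0 r 22.0 56.0 z [113.5 117.3 119.1 120.9 123.2] rgb [139. 141. 150.]
side 34 ang rel plate -46.199999999999996 r 22.0 29.0 z [107.3 112.  117.2 122.6 127.1] rgb [109. 102.  97.]
```

Request:
servo_tool(series="0 0 3 0 0 0 0.44;0 0 3 0 0 0 0.44;0 0 3 0 0 0 0.44;0 0 3 0 0 0 0.44;0 0 3 0 0 0 0.44;0 0 3 0 0 0 0.44;0 0 3 0 0 0 0.44;0 0 3 0 0 0 0.44;0 0 3 0 0 0 0.44")

```text
t: 11.28
tool_pos: [513.2, 278.3, 112.1]
orientation: [3.141, 0.0, 1.369]
wrist_force: [0.1, -0.1, 0.2]
grip_width: 0.283
grip_force: 0.3
```

```bash
python3 bar.py
```

```text
11.2833 [513.2 278.3 112.1] [180.    0.   78.4] -0.58 [ 0.1 -0.1  0.2] [-0.07  0.   -0.03] 0.28289493128516685
side 18 ang rel plate 43.1 r 42.0 52.0 z [116.7 118.2 120.2 121.5 123. ] rgb [105. 106. 112.]
side 100 ang rel plate -136.3 r 22.0 57.0 z [112.8 117.4 119.5 120.8 123.4] rgb [138. 139. 146.]
side 28 ang rel plate -19.299999999999997 r 22.0 28.0 z [108.6 111.2 117.4 121.6 126.5] rgb [96. 94. 97.]
```

Bar at 43.5° and still on the lip. Continuing.

Request:
servo_tool(series="0 0 3 0 0 0 0.44;0 0 3 0 0 0 0.44;0 0 3 0 0 0 0.44;0 0 3 0 0 0 0.44;0 0 3 0 0 0 0.44;0 0 3 0 0 0 0.44")

```text
t: 11.88
tool_pos: [513.0, 278.3, 112.0]
orientation: [-3.141, 0.0, 1.682]
wrist_force: [-0.4, -0.5, 0.2]
grip_width: 0.281
grip_force: 0.0
```

```bash
python3 bar.py
```

```text
11.8833 [513.  278.3 112. ] [-180.     0.    96.4] -0.31 [-0.4 -0.5  0.2] [-0.05  0.12  0.03] 0.2809952508154957
side 17 ang rel plate -150.20000000000002 r 22.0 29.0 z [107.2 111.6 118.5 123.  125.9] rgb [99. 96. 98.]
side 16 ang rel plate -10.4 r 23.0 28.0 z [105.4 111.8 118.9 122.9 125.5] rgb [ 95.  94. 101.]
side 79 ang rel plate -110.60000000000001 r 22.0 56.0 z [108.4 110.9 112.7 114.1 115.8] rgb [159. 158. 163.]
```

The bolt dropped: the bar surface went from z≈119.5 to 112.7, with the bar at about 69°. Lowering the fingers to final height, then turning clockwise.

Request:
servo_tool(series="0 0 0 0.2 0.2 -6 0.44;0 0 0 0 0 -6 0.44;0 0 0 0 0 -5 0.44;0 0 -5 0 0 0 0.44;0 0 -6 0 0 0 0.44;0 0 -6 0 0 0 0.44;0 0 -6 0 0 0 0.44;0 0 -6 0 0 0 0.44;0 0 -6 0 0 0 0.44;0 0 -6 0 0 0 0.44;0 0 -6 0 0 0 0.44;0 0 -6 0 0 0 0.44")

```text
t: 12.98
tool_pos: [513.0, 278.4, 94.4]
orientation: [3.141, 0.001, 0.752]
wrist_force: [0.3, -0.3, -0.1]
grip_width: 0.28
grip_force: 0.0
```

Request:
servo_tool(series="0 0 -5 0 0 0 0.44;0 0 -5 0 0 0 0.44;0 0 -5 0 0 0 0.44;0 0 -5 0 0 0 0.44;0 0 -5 0 0 0 0.44;0 0 -5 0 0 0 0.44;0 0 -5 0 0 0 0.44;0 0 -5 0 0 0 0.44")

```text
t: 13.65
tool_pos: [513.1, 278.5, 94.4]
orientation: [3.141, 0.0, 0.055]
wrist_force: [-0.1, 0.9, -0.9]
grip_width: 0.279
grip_force: 0.1
```

```bash
python3 bar.py; python3 -c "
from h import *
print(sense()['joint_positions'])"
```

```text
13.65 [513.1 278.5  94.4] [180.    0.    3.1] -1.66 [-0.1  0.9 -0.9] [0.03 0.17 0.02] 0.27901672353342843
side 74 ang rel plate 39.2 r 25.0 56.0 z [105.6 108.7 111.  112.7 115. ] rgb [132. 133. 138.]
[-1.03029688  0.58949295  0.63085194  1.89742236 -0.46965047  0.80734543
 -1.65842197]
```

Request:
servo_tool(series="0 0 -5 0 0 0 0.44;0 0 -5 0 0 0 0.44;0 0 -5 0 0 0 0.44;0 0 -5 0 0 0 0.44;0 0 -5 0 0 0 0.44;0 0 -5 0 0 0 0.44;0 0 -5 0 0 0 0.44;0 0 -5 0 0 0 0.44;0 0 -5 0 0 0 0.44;0 0 -5 0 0 0 0.44;0 0 -4 0 0 0 0.44;0 0 0 0 0 0 0.44")

```text
t: 14.75
tool_pos: [513.0, 278.5, 94.5]
orientation: [3.141, -0.001, -0.882]
wrist_force: [0.9, -0.0, -0.2]
grip_width: 0.276
grip_force: 0.0
```

```bash
python3 bar.py; python3 -c "
from h import *
print(sense()['joint_positions'])"
```

```text
14.75 [513.  278.5  94.5] [179.9  -0.  -50.5] -2.43 [ 0.9 -0.  -0.2] [ 0.05  0.07 -0.  ] 0.2759291079181933
side 113 ang rel plate -9.5 r 22.0 57.0 z [102.  107.7 109.6 111.8 122.8] rgb [130. 131. 137.]
side 43 ang rel plate -124.4 r 22.0 30.0 z [ 90.8  98.7 109.9 116.3 124.2] rgb [114. 109. 109.]
[-1.18533025  0.67094915  0.86320034  1.90633419 -0.66097753  0.87727311
 -2.43210964]
```

Request:
servo_tool(series="0 0 5 0 0 0 0.44;0 0 3 0 0 0 0.44;0 0 0 0 0 10 0.44;0 0 0 0 0 12 0.44;0 0 0 0 0 10 0.44;0 0 0 0 0 0 0.44;0 0 7 0 0 0 0.44;0 0 7 0 0 0 0.44;0 0 7 0 0 0 0.44;0 0 7 0 0 0 0.44;0 0 7 0 0 0 0.44;0 0 7 0 0 0 0.44")

```text
t: 15.85
tool_pos: [513.4, 278.7, 127.5]
orientation: [-3.141, -0.0, -0.004]
wrist_force: [-0.0, 0.3, -0.3]
grip_width: 0.28
grip_force: 0.0
```

Request:
servo_tool(series="0 0 7 0 0 0 0.44;0 0 7 0 0 0 0.44;0 0 7 0 0 0 0.44;0 0 7 0 0 0 0.44;0 0 7 0 0 0 0.44;0 0 7 0 0 0 0.44;0 0 7 0 0 0 0.44;0 0 7 0 0 0 0.44;0 0 7 0 0 0 0.44;0 0 7 0 0 0 0.44;0 0 7 0 0 0 0.44;0 0 7 0 0 0 0.44")

```text
t: 16.85
tool_pos: [513.4, 278.5, 127.4]
orientation: [3.141, -0.0, 1.462]
wrist_force: [-0.2, 0.5, 0.5]
grip_width: 0.276
grip_force: 0.0
```

Request:
servo_tool(series="0 0 7 0 0 0 0.44;0 0 7 0 0 0 0.44;0 0 7 0 0 0 0.44;0 0 7 0 0 0 0.44;0 0 7 0 0 0 0.44;0 0 7 0 0 0 0.44;0 0 7 0 0 0 0.44;0 0 7 0 0 0 0.44;0 0 7 0 0 0 0.44;0 0 6 0 0 0 0.44;0 0 0 0 0 0 0.44;0 0 0 0 0 0 0.44")

```text
t: 17.85
tool_pos: [513.5, 278.3, 127.2]
orientation: [3.141, 0.0, 2.657]
wrist_force: [0.3, -0.4, -0.3]
grip_width: 0.279
grip_force: 0.0
```

```bash
python3 bar.py; python3 -c "
from h import *
print(sense()['joint_positions'])"
```

```text
17.85 [513.5 278.3 127.2] [180.    0.  152.2] 0.55 [ 0.3 -0.4 -0.3] [-0.07 -0.01  0.02] 0.2794543163371559
side 84 ang rel plate -16.0 r 22.0 57.0 z [105.5 107.  108.9 110.8 112.8] rgb [142. 145. 154.]
[-0.58207517  0.47427644  0.03554121  1.85007987 -0.02190218  0.81745746
  0.55152271]
```

Request:
servo_tool(series="0 0 0 -0.4 0.1 -10 0.44;0 0 0 0 0 -12 0.44;0 0 0 0 0 -10.5 0.44;0 0 0 0 0 0 0.44;0 0 -6 0 0 0 0.44;0 0 -6 0 0 0 0.44;0 0 -6 0 0 0 0.44;0 0 -5 0 0 0 0.44;0 0 -5 0 0 0 0.44;0 0 -5 0 0 0 0.44;0 0 -5 0 0 0 0.44;0 0 -5 0 0 0 0.44")

```text
t: 18.95
tool_pos: [512.7, 278.6, 94.1]
orientation: [-3.141, 0.0, 1.905]
wrist_force: [-0.5, -0.1, 0.2]
grip_width: 0.28
grip_force: 0.1
```

```bash
python3 bar.py
```

```text
18.95 [512.7 278.6  94.1] [-180.     0.   109.2] -0.08 [-0.5 -0.1  0.2] [-0.01  0.07 -0.02] 0.27988578119173085
side 110 ang rel plate -29.0 r 23.0 56.0 z [ 99.6 106.5 108.5 110.4 121.7] rgb [140. 140. 146.]
side 39 ang rel plate -138.70000000000002 r 22.0 30.0 z [ 90.4 101.1 110.2 119.4 126.5] rgb [112. 107. 107.]
```

Request:
servo_tool(series="0 0 -5 0 0 0 0.44;0 0 -5 0 0 0 0.44;0 0 -5 0 0 0 0.44;0 0 -5 0 0 0 0.44;0 0 -5 0 0 0 0.44;0 0 -5 0 0 0 0.44;0 0 -5 0 0 0 0.44;0 0 -5 0 0 0 0.44;0 0 -5 0 0 0 0.44;0 0 -5 0 0 0 0.44;0 0 -5 0 0 0 0.44;0 0 -5 0 0 0 0.44")

```text
t: 20.05
tool_pos: [512.7, 278.7, 94.3]
orientation: [-3.141, 0.001, 0.861]
wrist_force: [0.2, 1.3, -0.1]
grip_width: 0.282
grip_force: 0.1
```

Request:
servo_tool(series="0 0 -5 0 0 0 0.44;0 0 -5 0 0 0 0.44;0 0 -5 0 0 0 0.44;0 0 -5 0 0 0 0.44;0 0 -5 0 0 0 0.44;0 0 -5 0 0 0 0.44;0 0 -5 0 0 0 0.44;0 0 -5 0 0 0 0.44;0 0 -5 0 0 0 0.44;0 0 -5 0 0 0 0.44;0 0 -5 0 0 0 0.44;0 0 -5 0 0 0 0.44")

```text
t: 21.05
tool_pos: [512.6, 278.7, 94.2]
orientation: [3.141, 0.001, -0.186]
wrist_force: [0.1, 0.3, 0.1]
grip_width: 0.28
grip_force: 0.1
```

Request:
servo_tool(series="0 0 -5 0 0 0 0.44;0 0 -5 0 0 0 0.44;0 0 -5 0 0 0 0.44;0 0 -5 0 0 0 0.44;0 0 -5 0 0 0 0.44;0 0 -5 0 0 0 0.44;0 0 -5 0 0 0 0.44;0 0 0 0 0 0 0.44")

```text
t: 21.72
tool_pos: [512.6, 278.6, 94.0]
orientation: [3.14, -0.0, -0.795]
wrist_force: [-0.0, 0.1, 0.3]
grip_width: 0.28
grip_force: 0.0
```

```bash
python3 bar.py
```

```text
21.7167 [512.6 278.6  94. ] [179.9  -0.  -45.5] -2.32 [-0.   0.1  0.3] [ 0.1   0.13 -0.02] 0.2804744867180243
side 13 ang rel plate 175.0 r 44.0 57.0 z [ 98.2 100.3 102.4 103.1 105.3] rgb [ 92.  95. 102.]
side 110 ang rel plate -4.5 r 22.0 56.0 z [ 95.1 101.  103.3 105.5 122.7] rgb [126. 128. 135.]
side 53 ang rel plate -121.2 r 22.0 30.0 z [ 90.5 100.5 110.7 120.2 126.2] rgb [110. 105. 103.]
```

Request:
servo_tool(series="0 0 5 0 0 0 0.44;0 0 3 0 0 0 0.44;0 0 0 0.4 0 9 0.44;0 0 0 0 0 11 0.44;0 0 0 0 0 9 0.44;0 0 0 0 0 0 0.44;0 0 7 0 0 0 0.44;0 0 7 0 0 0 0.44;0 0 7 0 0 0 0.44;0 0 7 0 0 0 0.44;0 0 7 0 0 0 0.44;0 0 7 0 0 0 0.44")

```text
t: 22.82
tool_pos: [513.4, 278.8, 123.9]
orientation: [-3.141, -0.0, 0.083]
wrist_force: [0.3, 0.1, -0.9]
grip_width: 0.28
grip_force: 0.0
```

Request:
servo_tool(series="0 0 7 0 0 0 0.44;0 0 7 0 0 0 0.44;0 0 7 0 0 0 0.44;0 0 7 0 0 0 0.44;0 0 7 0 0 0 0.44;0 0 7 0 0 0 0.44;0 0 7 0 0 0 0.44;0 0 7 0 0 0 0.44;0 0 7 0 0 0 0.44;0 0 7 0 0 0 0.44;0 0 7 0 0 0 0.44;0 0 7 0 0 0 0.44")

```text
t: 23.82
tool_pos: [513.4, 278.6, 123.9]
orientation: [3.141, 0.0, 1.549]
wrist_force: [0.2, -0.1, -0.5]
grip_width: 0.283
grip_force: 0.0
```

Request:
servo_tool(series="0 0 7 0 0 0 0.44;0 0 7 0 0 0 0.44;0 0 7 0 0 0 0.44;0 0 7 0 0 0 0.44;0 0 7 0 0 0 0.44;0 0 7 0 0 0 0.44;0 0 7 0 0 0 0.44;0 0 7 0 0 0 0.44;0 0 7 0 0 0 0.44;0 0 7 0 0 0 0.44;0 0 3 0 0 0 0.44;0 0 0 0 0 0 0.44")

```text
t: 24.82
tool_pos: [513.5, 278.4, 123.8]
orientation: [3.142, 0.0, 2.818]
wrist_force: [-0.7, -0.2, 0.4]
grip_width: 0.277
grip_force: 0.0
```

```bash
python3 bar.py
```

```text
24.8167 [513.5 278.4 123.8] [180.    0.  161.5] 0.72 [-0.7 -0.2  0.4] [ 0.05 -0.04  0.01] 0.2770924655511231
side 17 ang rel plate -100.2 r 22.0 27.0 z [118.1 119.7 124.4 126.2 127.6] rgb [107. 100.  95.]
side 79 ang rel plate -10.8 r 23.0 56.0 z [ 98.1 100.4 102.5 104.3 106.6] rgb [139. 143. 152.]
```

Request:
servo_tool(series="0 0 0 -0.4 0.1 -9 0.44;0 0 0 0 0 -11 0.44;0 0 0 0 0 -9.5 0.44;0 0 0 0 0 0 0.44;0 0 -6 0 0 0 0.44;0 0 -6 0 0 0 0.44;0 0 -6 0 0 0 0.44;0 0 -5 0 0 0 0.44;0 0 -5 0 0 0 0.44;0 0 -5 0 0 0 0.44;0 0 -5 0 0 0 0.44;0 0 -5 0 0 0 0.44")

```text
t: 25.92
tool_pos: [512.8, 278.7, 93.7]
orientation: [-3.141, 0.0, 2.063]
wrist_force: [-1.2, 0.2, -0.9]
grip_width: 0.276
grip_force: 0.1
```

Request:
servo_tool(series="0 0 -5 0 0 0 0.44;0 0 -5 0 0 0 0.44;0 0 -5 0 0 0 0.44;0 0 -5 0 0 0 0.44;0 0 -5 0 0 0 0.44;0 0 -5 0 0 0 0.44;0 0 -5 0 0 0 0.44;0 0 -5 0 0 0 0.44;0 0 -5 0 0 0 0.44;0 0 -5 0 0 0 0.44;0 0 -5 0 0 0 0.44;0 0 -5 0 0 0 0.44")

```text
t: 26.92
tool_pos: [512.7, 278.8, 93.7]
orientation: [-3.142, 0.001, 1.016]
wrist_force: [-1.2, 0.7, -0.4]
grip_width: 0.276
grip_force: 0.1
```

Request:
servo_tool(series="0 0 -5 0 0 0 0.44;0 0 -5 0 0 0 0.44;0 0 -5 0 0 0 0.44;0 0 -5 0 0 0 0.44;0 0 -5 0 0 0 0.44;0 0 0 0 0 0 0.44")

```text
t: 27.42
tool_pos: [512.6, 278.8, 93.6]
orientation: [3.141, 0.001, 0.582]
wrist_force: [0.2, 0.6, -0.1]
grip_width: 0.278
grip_force: 0.0
```

```bash
python3 bar.py
```

```text
27.4167 [512.6 278.8  93.6] [1.80e+02 1.00e-01 3.33e+01] -1.15 [ 0.2  0.6 -0.1] [-0.05  0.1  -0.  ] 0.2783292777905621
side 76 ang rel plate -110.4 r 22.0 57.0 z [ 95.   96.7  98.5 100.3 102.2] rgb [157. 157. 162.]
top 29 ang rel plate -112.0 r 44.0 55.0 z [ 96.6  99.2  99.9 100.8 102.7] rgb [ 83.  94. 107.]
```

Bar is back at 69.6°, one full turn, and has sunk 14 mm. Aligning the gripper with the bar, then gripping the head.

Request:
servo_tool(series="0 0 6 0.3 0 0 0.44;0 0 6 0.3 -0.2 0 0.44;0 0 6 0 0 0 0.44;0 0 6 0 0 0 0.44;0 0 6 0 0 0 0.44;0 0 3.5 0 0 0 0.44;0 0 0 0 0 0 0.44;0 0 0 0 0 0 1;0 0 0 0 0 0 1;0 0 0 0 0 0 1;0 0 0 0 0 0 1;0 0 0 0 0 0 1", force=20)

```text
t: 28.52
tool_pos: [513.6, 278.5, 94.1]
orientation: [3.141, 0.0, 1.168]
wrist_force: [-0.2, -0.2, 1.5]
grip_width: 0.232
grip_force: 20.0
```

Request:
servo_tool(series="0 0 0 0 0 0 1;0 0 0 0 0 0 1;0 0 0 0 0 0 1;0 0 0 0 0 0 1;0 0 0 0 0 0 1;0 0 0 0 0 0 1")

```text
t: 29.02
tool_pos: [513.6, 278.5, 94.1]
orientation: [3.141, 0.0, 1.168]
wrist_force: [0.0, 0.2, 0.5]
grip_width: 0.234
grip_force: 20.0
```

```bash
python3 bar.py; python3 look.py c5.png
```

```text
29.0167 [513.6 278.5  94.1] [180.    0.   66.9] -0.67 [0.  0.2 0.5] [-0.23 -0.04  0.  ] 0.23360461856233
side 16 ang rel plate 180.1 r 22.0 28.0 z [ 89.6  98.7 107.7 117.9 125.2] rgb [102. 101. 109.]
side 52 ang rel plate -27.099999999999998 r 22.0 28.0 z [ 93.  100.1 109.7 116.8 126.6] rgb [98. 94. 93.]
side 81 ang rel plate -109.30000000000001 r 23.0 57.0 z [ 94.3  97.4  98.9 100.5 102.5] rgb [161. 160. 165.]
29.1167 [513.6 278.5  94.1] [180.    0.   66.9] [-0.9   0.55  0.46  1.89 -0.34  0.78 -0.67] [0.  0.1 1.4] [-0.22  0.02 -0.  ] 0.23392549027885556
```

View pics/c5.png

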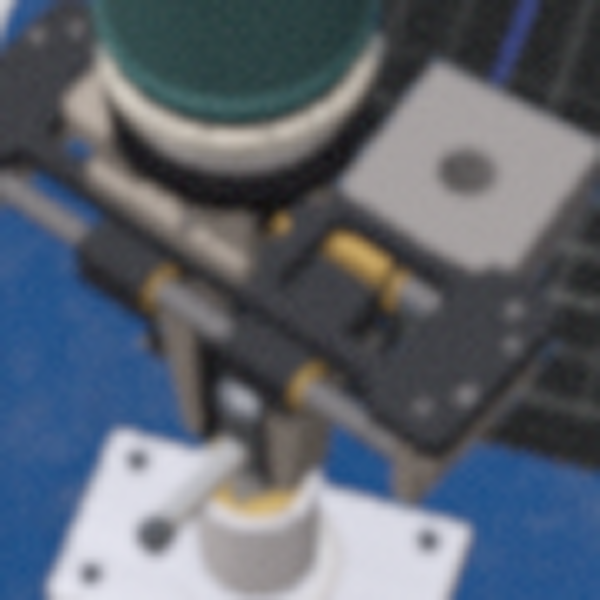

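The picture shows the fingers gripping the head at crop (240,410), with the bar end at (155,535) and the bolt upright in the boss. Grip is 20 N and the bolt is at rest, so I'm handing in.

```bash
python3 -c "
from cell import *
print(job_done())"
```

```text
the job is handed in; nothing more can be done
None
```

I handed the job in at about 29 s: the bolt dropped into the thread, went one full turn forward (about 14 mm of sink measured), and ended upright in the boss with its head gripped at 20 N; no verdict came back.

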